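# Meter three equipment feet out of the tipping bin

## Robot

A 6-joint arm with a two-finger parallel gripper is mounted at the origin on the work surface. World frame = base frame: x ahead of the robot, y to its left, z up, the work surface at z = 0. Lengths are in mm, angles in rad, forces in N, time in s.
With the tool pointing down it reaches from about 275 to 975 mm from the base axis. Payload 8.4 kg.
Tool frame: the origin (TCP) lies on the centre line of the jaws, within the pads' length; the fingertips stand env.finger_overhang ahead of it and the grasp point (between the pads) lies 6 mm ahead of it (env.finger_overhang is the distance from the TCP to the fingertips, in mm); z points along the fingers, x is the direction in which the jaws open and shut, and the axes are right-handed (so a half turn about z gives the same grasp; the last joint's range is limited). The gripper opens to 92 mm and grips with 3 to 60 N. Pads are 20 mm wide; open, the fingers measure 128 mm over their backs; the gripper's body (75 mm by 189 mm) begins 69 mm behind the grasp point.
Start: joints at [1.3, 0.353, 1.633, -0, 1.155, -0.002], TCP at [165.983, 602.559, 239.583] pointing down, gripper open.
Joint ranges: [-2.63, 2.63], [-0.92, 2.1], [0.06, 2.66], [-1.3, 4.44], [0, 2.69], [-3.02, 3.02]. Speed limits (rad/s): [2.22, 2.22, 2.79, 3.14, 3.14, 3.14].

## Interface

Orientations are given as a unit quaternion [x, y, z, w].
In Python, from cell import env gives the robot as it stands. The module is installed in compiled form; this text tells all that it offers.
- The arm moves only by the tool send_rows, never from a script. Its arguments are lists of equal length, an entry for each row: "dp": the shift along the tool's x, y, z in cm, a list of three; "spin": the turn about the tool's z in rad; "jaw": the finger opening in cm, from 0 to 9.19. A call has exactly 8 rows; each row is the pose to reach, as a shift and turn from the pose commanded when the call began, along the tool's axes at that moment; what a row does not reach only later rows make up. A row lasts 1/12 s, in which the tool goes at most 41.7 mm and 7.16 degrees, less where a joint would pass 70% of its speed; a pose out of reach is approached as far as the arm can. A call with a gripper value outside its range is refused whole. The fingers move at their own pace and stop on an object; the grip force is fixed at half the most. Time passes only in rows, so rows that repeat a pose let the fingers close, or fill a call up. It gives the time, the measured TCP pose, the force and the opening at its end, in the units of the state.
- env.observe(): the state, without advancing time (a new reading comes with each control period).
- env.capture(name): name is "scene" or "side" or "wrist"; returns a dict with "color" (420x560x3 uint8, red, green, blue), "camera_matrix" (3x3 intrinsics, pixels), "dist" ([k1, k2, p1, p2, k3] as OpenCV has them; the pictures are not rectified), "R" (3x3) and "t" (3): a world point X has camera coordinates R X + t. Camera axes: x right, y down, z forward; pixel columns grow to the right and rows downward; lengths in mm; the calibration is good to about 2 mm. A picture is of the moment at which its call begins. There is no depth.
- env.sign_off(): hands the job in, once; it reports no verdict.
Trained networks look in a picture, given as the dict that the camera call returned (one of the last four; its "shot" number tells which), for a name from the list of things; names that differ only in an ending like _2 or _b are one class to them, and where a whole thing is asked for, a point or a joint stands for the part that bears it (a point fixed in the world has none). Each returns a list of dicts, best first, with "confidence" (0 to 1); they miss things now and then, are a little off and sometimes report something else, mostly with a low value. They report only what shows in the picture. A call takes as long as a camera call. They do not tell look-alikes from the thing itself.
- env.look_for(picture, target): "extent" ([left, top, right, bottom] in pixels, round what is visible of it).
- env.silhouettes(picture, target): "region" (420x560 bool, what is visible of it) and "extent" ([left, top, right, bottom] in pixels, round what is visible of it).
The state is a dict: "t": time; "qpos": joint angles; "qvel": joint speeds; "joint_torque": joint torques, N m; "tool_pos": TCP position; "tool_rot": TCP orientation; "contact_force": force on the tool from outside, world axes, zero at the start; "moment": the same for the moment, N m; "grip_width": opening from 0.0 (shut) to 1.0 (fully open).
Only numpy, scipy, OpenCV 4.12 (cv2) and the standard library are available. Lean on these libraries where they do the work, as an engineer would, in place of code of your own. Each camera call takes 0.05 s, during which the arm holds its last target. There are 200 camera calls.

## Task

Press the bin's lever down slowly until the first equipment foot slides out, then ease on and hold the bin tipped until exactly three feet lie in the tray, and let the bin back down to rest with the other three still in it. Then slide the tray with its three feet along the table, without lifting it, onto the middle of the dark rubber mat. Do not touch the feet with the fingers, and leave the other things on the table where they are.

Things in the scene. Friction and masses are not known exactly. Their poses are not given: they have to be found in the camera images.
- bin (a joint): Tilt of the bin about its level pivot under the mouth, rad: 0 = at rest (start), grows as the mouth tips down and the back rises; stop at 0.95. Its weight brings it back within about 1 s when the lever is let go. Foot 1 slides when the tilt reaches the friction angle (unknown, about 0.27 to 0.4, same for all feet), foot 2 some 0.10 rad later, foot 3 0.21 later, feet 4 to 6 together 0.35 later.
- bin_mouth (a point): Middle of the aluminium bin's open mouth, on the pivot, 130 mm above the table. Axes turn with the bin: x along the pivot, -y out of the mouth, +y to its back, z up. Open top, 46 mm wide inside, 232 long, walls to 20 mm above the pivot. Arched floor: level for 40 mm from the mouth (foot 1), then falling to the back 6 deg for 42 mm (foot 2), 12 deg for 42 (foot 3), 20 deg for 114 (feet 4-6).
- lever_pad (a point): Centre of the black press bar at the end of the bin's lever, beside the tray on the robot's side: level round bar, 18 mm diameter, 60 mm long, parallel to the pivot. Turns with the bin: in the axes of bin_mouth at x -95, y -130, z +50 mm (180 mm above the table at rest, about 90 mm at tilt 0.65). Pressing it down, 3 to 10 N, tips the bin; it must be held down. A 10 mm rod joins it to the bin.
- stand: Steel stand that carries the bin, fixed to the table: base plate 150 x 270 x 8 mm. Origin on the table right under the pivot's middle (bin_mouth is 130 mm above it); +y towards the back of the bin, -y to the tray, x along the pivot, z up.
- tray: Loose grey open tray under the mouth, 130 (x) x 160 (y) x 45 mm high, walls 4 mm, 0.3 kg. Origin: centre of its underside. Off its -y end, away from the bin, a flat tongue (30 wide, 5 high) carries an upright tab to take hold of: 40 mm wide (x), 10 thick (y), top 60 mm above the table, its middle 130 mm from the origin along -y; free gap of 45 mm between tab and tray wall.
- mat: Flat dark rubber mat lying on the table, 220 (x) x 250 (y) mm, 1 mm thin and no obstacle to sliding. Origin: its centre; its axes lie along its edges.
- foot1: One equipment foot: black square flange 34 x 34 x 7 mm with a round steel stub, 25 mm across and 11 mm high, on its top (18 mm tall in all), 40 g. Origin: centre of the flange's underside. Nearest the mouth, so it leaves first.
- foot2: One equipment foot: black square flange 34 x 34 x 7 mm with a round steel stub, 25 mm across and 11 mm high, on its top (18 mm tall in all), 40 g. Origin: centre of the flange's underside. Second from the mouth.
- foot3: One equipment foot: black square flange 34 x 34 x 7 mm with a round steel stub, 25 mm across and 11 mm high, on its top (18 mm tall in all), 40 g. Origin: centre of the flange's underside. Third from the mouth.
- foot4: One equipment foot: black square flange 34 x 34 x 7 mm with a round steel stub, 25 mm across and 11 mm high, on its top (18 mm tall in all), 40 g. Origin: centre of the flange's underside. Fourth from the mouth.
- foot5: One equipment foot: black square flange 34 x 34 x 7 mm with a round steel stub, 25 mm across and 11 mm high, on its top (18 mm tall in all), 40 g. Origin: centre of the flange's underside. Fifth from the mouth.
- foot6: One equipment foot: black square flange 34 x 34 x 7 mm with a round steel stub, 25 mm across and 11 mm high, on its top (18 mm tall in all), 40 g. Origin: centre of the flange's underside. Last, against the back wall.
- mug: Bystander: white mug, 80 mm across, 90 mm high; origin at the centre of its underside.
- driver: Bystander: screwdriver lying on the table on the robot's right, past the mat; origin at its underside.
- handset: Bystander: black telephone handset lying on the table, 190 mm long, 37 mm high; origin at the centre of its underside.
- tape: Bystander: roll of paper tape lying flat, 90 mm across, 25 mm high; origin at the centre of its underside.
- can: Bystander: aluminium can standing, 60 mm across, 120 mm high; origin at the centre of its underside.
There are look-alikes about, which are no part of the job. Leave any blue or orange look-alike of the foot2 alone.

How it is judged (in metres and radians):
On the way, in this order (a step that is already met when the one before it is completed fails the run):
1. with the bin held tipped (more than 0.1 rad), feet 1 to 3 lie in the tray and feet 4 to 6 are still in the bin (x of foot1 in the frame of tray between -0.065 and 0.065 m and y of foot1 in the frame of tray between -0.08 and 0.08 m and z of foot1 in the frame of tray between -0.005 and 0.05 m and x of foot2 in the frame of tray between -0.065 and 0.065 m and y of foot2 in the frame of tray between -0.08 and 0.08 m and z of foot2 in the frame of tray between -0.005 and 0.05 m and x of foot3 in the frame of tray between -0.065 and 0.065 m and y of foot3 in the frame of tray between -0.08 and 0.08 m and z of foot3 in the frame of tray between -0.005 and 0.05 m and x of foot4 in the frame of bin_mouth between -0.03 and 0.03 m and y of foot4 in the frame of bin_mouth between 0.01 and 0.235 m and z of foot4 in the frame of bin_mouth between -0.07 and 0.03 m and x of foot5 in the frame of bin_mouth between -0.03 and 0.03 m and y of foot5 in the frame of bin_mouth between 0.01 and 0.235 m and z of foot5 in the frame of bin_mouth between -0.07 and 0.03 m and x of foot6 in the frame of bin_mouth between -0.03 and 0.03 m and y of foot6 in the frame of bin_mouth between 0.01 and 0.235 m and z of foot6 in the frame of bin_mouth between -0.07 and 0.03 m and value of joint bin above 0.1 rad), for 0.2 s.
2. the bin is back at rest (tilt under 0.06 rad), three feet in the tray and three in the bin (x of foot1 in the frame of tray between -0.065 and 0.065 m and y of foot1 in the frame of tray between -0.08 and 0.08 m and z of foot1 in the frame of tray between -0.005 and 0.05 m and x of foot2 in the frame of tray between -0.065 and 0.065 m and y of foot2 in the frame of tray between -0.08 and 0.08 m and z of foot2 in the frame of tray between -0.005 and 0.05 m and x of foot3 in the frame of tray between -0.065 and 0.065 m and y of foot3 in the frame of tray between -0.08 and 0.08 m and z of foot3 in the frame of tray between -0.005 and 0.05 m and x of foot4 in the frame of bin_mouth between -0.03 and 0.03 m and y of foot4 in the frame of bin_mouth between 0.01 and 0.235 m and z of foot4 in the frame of bin_mouth between -0.07 and 0.03 m and x of foot5 in the frame of bin_mouth between -0.03 and 0.03 m and y of foot5 in the frame of bin_mouth between 0.01 and 0.235 m and z of foot5 in the frame of bin_mouth between -0.07 and 0.03 m and x of foot6 in the frame of bin_mouth between -0.03 and 0.03 m and y of foot6 in the frame of bin_mouth between 0.01 and 0.235 m and z of foot6 in the frame of bin_mouth between -0.07 and 0.03 m and value of joint bin below 0.06 rad), for 0.2 s.
At the end, for the whole second after the job is handed in: Feet 1 to 3 lie in the tray, feet 4 to 6 in the bin, the bin is at rest (tilt under 0.06 rad), and the tray stands still and flat with its centre within 45 mm of the mat's centre along each of the mat's edges (all of step 2 and x of tray in the frame of mat between -0.045 and 0.045 m and y of tray in the frame of mat between -0.045 and 0.045 m and angle between tray's own z axis and vertical below 0.1 rad and linear speed of tray below 0.02 m/s and linear speed of each of foot1, foot2, foot3 below 0.03 m/s); the robot touches nothing.
It fails at once if the tray is lifted more than 30 mm off the table (height (world z) of tray above 0.03 m).
It fails at once if the fingers touch a foot (contact force between the fingers and foot1 above 0.5 N or contact force between the fingers and foot2 above 0.5 N or contact force between the fingers and foot3 above 0.5 N or contact force between the fingers and foot4 above 0.5 N or contact force between the fingers and foot5 above 0.5 N or contact force between the fingers and foot6 above 0.5 N).
It fails at once if a bystander is moved more than 30 mm (distance of any of mug, driver, handset, tape, can from where it was at the start of the episode above 0.03 m).
It also fails if it takes over 72 s, if anything falls off the work surface, if the arm or the gripper's body presses on something with over 40 N, if the wrist force passes 120 N, or if a joint passes its speed limit or range.

## Working session

There is one attempt and no reset: what is moved stays moved. The work goes in short steps, Python scripts to look and compute and a tool call to move; the robot and the scene stay as the last step left them, time stands still between calls to the robot, and variables do not carry over. Pictures are saved under pics/ and viewed, about 8 in all and at most 12, crops included, and the job is handed in when it is done.

Besides the shell and the picture viewer there is one more tool, called after "Request:" as name([rows], argument=value, ...), one row to a line, values as JSON. send_rows: Moves the arm, as the interface text tells. Its arguments: {"type":"object","properties":{"dp":{"type":"array"},"spin":{"type":"array"},"jaw":{"type":"array"}},"required":["dp","spin","jaw"]}

```bash
mkdir -p pics
cat > h.py <<'E'
import numpy as np, cv2
from cell import env
def ray(c,px,z):
    "world point at height z seen at pixel px"
    u=cv2.undistortPoints(np.array(px,float).reshape(-1,1,2),c["camera_matrix"],np.array(c["dist"],float)).reshape(-1,2)
    R=np.array(c["R"]);t=np.array(c["t"]);o=-R.T@t
    d=np.c_[u,np.ones(len(u))]@R
    return o+d*((z-o[2])/d[:,2])[:,None]
def proj(c,X):
    return cv2.projectPoints(np.array(X,float).reshape(-1,1,3),cv2.Rodrigues(np.array(c["R"],float))[0],np.array(c["t"],float),c["camera_matrix"],np.array(c["dist"],float))[0].reshape(-1,2)
def save(c,n): cv2.imwrite(f"pics/{n}.png",c["color"][:,:,::-1])
E
python3 - <<'E'
from h import *
print(env.finger_overhang, env.observe())
ims=[]
for n in ["scene","side"]:
    c=env.capture(n); ims.append(c["color"])
    print(n,"cam at",-np.array(c["R"]).T@c["t"])
    for k in ["bin","lever_pad","tray","mat","foot1","mug","driver","handset","tape","can","stand"]:
        try:
            print(k,[(round(d["confidence"],2),[int(v) for v in d["extent"]]) for d in env.look_for(c,k)][:8])
        except Exception as e: print(k,e)
    save(c,n)
E
```

```text
25.0 {'t': 0.0, 'qpos': array([ 1.29957373e+00,  3.53657972e-01,  1.63412650e+00, -3.12409047e-05,
        1.15517913e+00, -2.39509940e-03]), 'qvel': array([-6.30946657e-04,  3.44642241e-04, -1.79692033e-04,  1.21730663e-05,
       -2.04917907e-04,  7.86035041e-05]), 'joint_torque': array([ 2.32244311e-03, -5.93856597e+01, -3.34205174e+01,  6.99824723e-02,
        2.36937997e-02, -1.53951237e-04]), 'tool_pos': array([165.88546795, 602.11297549, 238.86079652]), 'tool_rot': array([ 7.95483645e-01,  6.05974670e-01, -5.37647971e-04,  4.25453398e-04]), 'contact_force': array([-0.14514994,  0.54541742,  0.42713488]), 'moment': array([ 0.04650402, -0.01607523, -0.0133106 ]), 'grip_width': 0.9991265121967735}
scene cam at [ 994.55321425 -796.27507686 1252.93059756]
bin [(0.82, [291, 131, 377, 204])]
lever_pad [(0.9, [288, 132, 375, 206]), (0.28, [289, 132, 385, 223])]
tray [(0.82, [304, 208, 363, 277])]
mat [(0.72, [185, 245, 304, 348]), (0.49, [343, 170, 358, 179])]
foot1 [(0.63, [390, 219, 401, 232]), (0.62, [345, 167, 358, 181]), (0.51, [315, 154, 327, 162])]
mug [(0.89, [306, 107, 331, 1
[... 215 characters left out ...]
])]
side cam at [194.73359775 835.04116974 948.43296151]
bin [(0.67, [180, 194, 278, 329])]
lever_pad [(0.71, [180, 194, 275, 334]), (0.68, [244, 140, 266, 173])]
tray [(0.82, [207, 205, 258, 272])]
mat [(0.93, [258, 170, 342, 227])]
foot1 [(0.75, [209, 250, 224, 263]), (0.57, [212, 236, 228, 248]), (0.5, [163, 260, 171, 275]), (0.47, [195, 280, 212, 295]), (0.46, [203, 264, 219, 277]), (0.46, [195, 295, 209, 310]), (0.44, [144, 291, 164, 301])]
mug [(0.85, [258, 360, 310, 413])]
driver [(0.67, [326, 156, 351, 168])]
handset [(0.93, [359, 177, 390, 218])]
tape []
can [(0.73, [244, 138, 263, 175]), (0.64, [212, 234, 228, 249]), (0.59, [258, 358, 309, 413])]
stand [(0.8, [164, 195, 277, 364])]
```

View pics/scene.png

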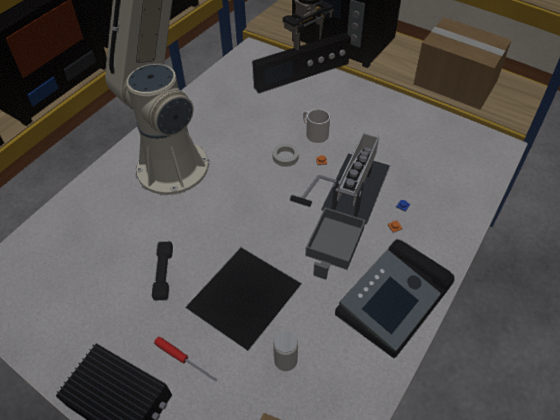

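View pics/side.png

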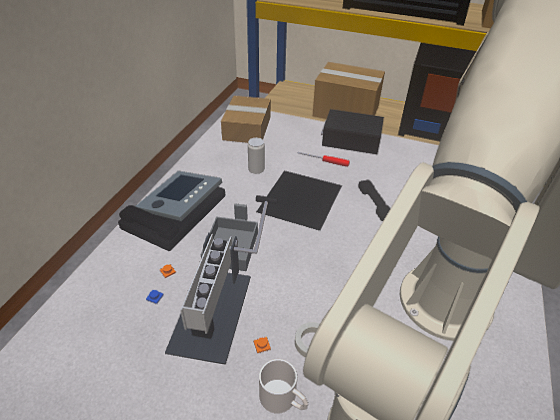

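Run:
```python
from h import *
A=cv2.imread("pics/scene.png")[110:290,270:400]; B=cv2.imread("pics/side.png")[130:370,150:290]
r=lambda a,h:cv2.resize(a,None,fx=h,fy=h,interpolation=cv2.INTER_CUBIC)
a=r(A,3);b=r(B,2.5)
H=max(a.shape[0],b.shape[0]);o=np.zeros((H,a.shape[1]+b.shape[1],3),np.uint8)
o[:a.shape[0],:a.shape[1]]=a;o[:b.shape[0],a.shape[1]:]=b
o=np.clip(o.astype(float)*1.6,0,255).astype(np.uint8)
cv2.imwrite("pics/crop1.png",o);print(o.shape)
cs={n:env.capture(n) for n in["scene","side"]}
for n,c in cs.items():
    for k,z in [("mat",1),("tray",0)]:
        s=env.silhouettes(c,k)[0]
        p=np.argwhere(s["region"])[:,::-1]; h=cv2.convexHull(p.astype(np.int32)).reshape(-1,2)
        w=ray(c,h,z)[:,:2].astype(np.float32)
        print(n,k,s["confidence"],cv2.minAreaRect(w),cv2.approxPolyDP(w,15,True).reshape(-1,2).round().tolist())
    print("driver etc",{k:ray(c,[((d[0]+d[2])/2,(d[1]+d[3])/2)],20).round()[0,:2].tolist() for k in["can","handset","driver","mug"] for d in [e["extent"] for e in env.look_for(c,k)[:1]]})
```

```text
(600, 740, 3)
scene mat 0.71 ((502.13885498046875, -269.8767395019531), (252.25047302246094, 222.8525848388672), 88.23176574707031) [[612.0, -148.0], [609.0, -393.0], [391.0, -389.0], [401.0, -149.0]]
scene tray 0.95 ((620.5960693359375, 18.71843719482422), (143.9021453857422, 254.10179138183594), 10.26355266571045) [[658.0, 152.0], [699.0, -27.0], [664.0, -98.0], [637.0, -108.0], [565.0, -46.0], [532.0, 114.0]]
driver etc {'can': [693.0, -349.0], 'handset': [269.0, -349.0], 'driver': [447.0, -513.0], 'mug': [323.0, 429.0]}
side mat 0.68 ((500.5757751464844, -270.0204162597656), (255.6497802734375, 221.37496948242188), 88.48554992675781) [[396.0, -391.0], [395.0, -145.0], [608.0, -152.0], [604.0, -392.0]]
side tray 0.61 ((623.2440795898438, -29.61920166015625), (143.2814483642578, 275.8349914550781), 47.96588897705078) [[550.0, 95.0], [707.0, -9.0], [724.0, -71.0], [693.0, -158.0], [667.0, -163.0], [588.0, -95.0]]
driver etc {'can': [728.0, -408.0], 'handset': [257.0, -328.0], 'driver': [428.0, -489.0], 'mug': [724.0, -410.0]}
```

View pics/crop1.png

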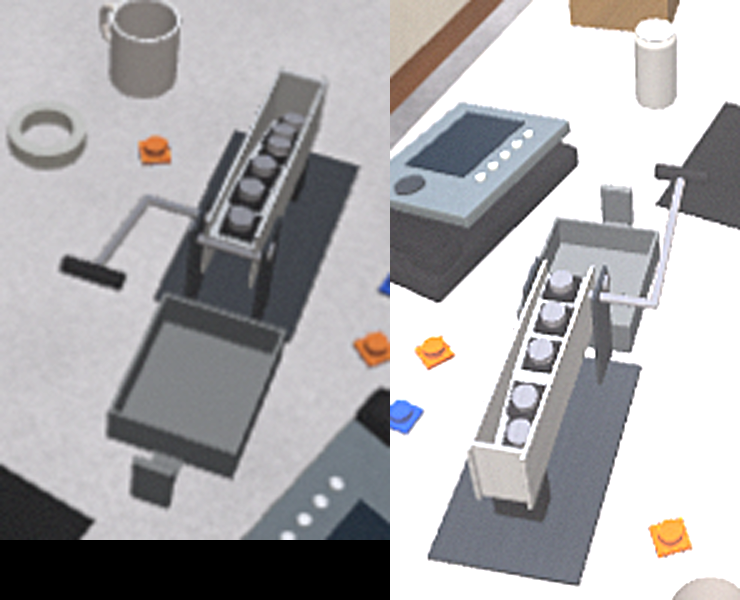

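```bash
cat > fit.py <<'E'
from h import *
from scipy.optimize import least_squares
cs={n:env.capture(n) for n in["scene","side"]}
S=lambda u,v:("scene",(270+u/3,110+v/3)); D=lambda u,v:("side",(150+(u-390)/2.5,130+v/2.5))
def W(p,X): 
    c,s=np.cos(p[2]),np.sin(p[2]); X=np.array(X,float); return np.array([p[0]+c*X[0]-s*X[1],p[1]+s*X[0]+c*X[1],X[2]])
def fit(obs,p0,ext=lambda p,X:X):
    f=lambda p:np.concatenate([(proj(cs[o[0]],W(p,ext(p,X)))[0]-o[1]) for o,X in obs])
    r=least_squares(f,p0,loss="soft_l1"); print(r.x.round(3),r.fun.reshape(-1,2).round(1).tolist()); return r.x
tray=[(S(167,297),(-65,80,45)),(S(286,328),(65,80,45)),(S(237,450),(65,-80,45)),(S(108,418),(-65,-80,45)),(S(236,477),(65,-80,0)),(S(110,438),(-65,-80,0)),(D(555,219),(65,-80,45)),(D(660,234),(-65,-80,45)),(S(133,457),(-20,-130,60)),(S(181,462),(20,-130,60)),(D(602,186),(20,-130,60)),(D(632,188),(-20,-130,60))]
print("tray");fit(tray,[600,0,-.2])
print("stand")
st=[(S(358,166),(75,270,8)),(S(290,340),(75,0,8)),(S(235,132),(-75,270,8)),(D(640,366),(-75,0,8)),(D(580,583),(-75,270,8)),(D(430,556),(75,270,8))]
lp=[(S(93,272),(-95,-130,180.01)),(D(681,173),(-95,-130,180.01))]
p=fit(st+lp,[600,150,-.2,0],lambda p,X:X if X[2]>100 else (X[0],X[1]+p[3],X[2]))
print("pad",W(p,(-95,-130,180)), "pad at .65", )
def f(X): return np.concatenate([proj(cs[o[0]],X)[0]-o[1] for o,_ in lp])
print("pad tri",least_squares(f,[550,50,180]).x)
print("mouth",W(p,(0,0,130)))
E
python3 fit.py
```

```text
tray
[6.24624e+02 3.03460e+01 1.83000e-01] [[-0.8, -2.7], [0.3, -0.3], [-0.1, 0.4], [-0.1, -3.3], [-1.2, 0.0], [-1.1, -1.2], [-0.9, -1.6], [-1.5, -2.1], [0.3, -0.7], [-2.1, 2.3], [-1.7, -0.7], [-1.2, 0.1]]
stand
[5.98138e+02 1.25113e+02 1.88000e-01 1.04800e+00] [[-0.1, -1.7], [-0.2, -1.4], [-1.1, -2.2], [0.1, -1.4], [-0.3, -0.7], [-1.6, -0.5], [-0.5, -0.5], [-0.5, -0.4]]
pad [529.10611801 -20.34996841 180.        ] pad at .65
pad tri [529.23497848 -20.40267312 178.37701664]
mouth [598.13824259 125.11331141 130.        ]
```

Candidates for the feet: the black‑flanged row in the bin (side px 209–228, 236–310; scene 340–372, 150–185) are the ones; the orange (321,160 / 395,226 scene) and blue (402,205) ones on the table are look-alikes and are ignored. The crop confirms the choice; lever bar at scene (301,200), tab at (321,269).

```bash
cat >> h.py <<'E'
from scipy.spatial.transform import Rotation as Ro
YAW=0.187; ST=np.array([598.1,125.1])
def stand(x,y):
    c,s=np.cos(YAW),np.sin(YAW); return ST+[c*x-s*y,s*x+c*y]
def goto(x,y,z,yaw=None):
    o=env.observe(); R=Ro.from_quat(o["tool_rot"]).as_matrix(); d=R.T@(np.array([x,y,z])-o["tool_pos"])/10
    ya=np.arctan2(R[1,0],R[0,0]); sp=0 if yaw is None else -(((yaw-ya)+np.pi)%(2*np.pi)-np.pi)
    print("t",round(o["t"],2),"pos",o["tool_pos"].round(1),"F",o["contact_force"].round(1),"dp cm",d.round(2),"spin",round(sp,3),"yaw",round(ya,3))
def tilt(z,off=0): # tcp z -> tilt
    from scipy.optimize import brentq
    return brentq(lambda q:130+50*np.cos(q)-130*np.sin(q)+9-(z-25+off),-.2,1.1)
E
python3 - <<'E'
from h import *
x,y=stand(-111,-135); print(x,y); goto(x,y,235,np.pi/2+YAW)
for q in np.arange(0,.75,.1): print(round(q,2),round(130+50*np.cos(q)-130*np.sin(q)+9+25,1))
E
```

```text
514.1332554665181 -28.18269899910095
t 2.0 pos [166.  602.6 239.6] F [ 0.6 -0.3 -0.6] dp cm [-51.57  50.32   0.46] spin -0.456 yaw 1.302
0.0 214.0
0.1 200.8
0.2 187.2
0.3 173.3
0.4 159.4
0.5 145.6
0.6 131.9
0.7 118.5
```

Request:
send_rows([
  [-2.5,2.4,0],
  [-5.2,5.1,0],
  [-8,7.8,0],
  [-10.8,10.5,0],
  [-13.6,13.3,0],
  [-16.4,16,0],
  [-19.2,18.7,0],
  [-22,21.5,0],
], spin=[0,0,0,0,0,0,0,0], jaw=[8,7,6,5,4,3,1,0])

```text
t: 2.67
tool_pos: [315.2, 331.8, 239.8]
tool_rot: [0.795, 0.606, 0.0, -0.0]
contact_force: [0.5, 0.3, 0.1]
grip_width: 0.442
```

Request:
send_rows([
  [-2.8,2.7,0],
  [-5.6,5.5,0],
  [-8.4,8.2,0],
  [-11.2,10.9,0],
  [-14,13.7,0],
  [-16.8,16.4,0],
  [-19.6,19.1,0],
  [-22,21.5,0],
], spin=[-0.06,-0.12,-0.18,-0.24,-0.3,-0.36,-0.41,-0.456], jaw=[0,0,0,0,0,0,0,0])

```text
t: 3.33
tool_pos: [464.5, 61.9, 239.9]
tool_rot: [0.637, 0.771, 0.0, 0.0]
contact_force: [1.1, 0.4, 0.2]
grip_width: 0.003
```

Run:
```python
from h import *
goto(514.1,-28.2,225,np.pi/2+YAW); print(env.observe()["qpos"].round(2),env.observe()["grip_width"])
```

```text
t 3.33 pos [464.5  61.9 239.9] F [1.1 0.4 0.2] dp cm [-9.78  3.17  1.5 ] spin 0.002 yaw 1.76
[ 0.13  0.11  1.96 -0.    1.08 -1.63] 0.003320962759889576
```

Request:
send_rows([
  [-2,0.6,0.3],
  [-4.5,1.4,0.6],
  [-7,2.2,1],
  [-9.8,3.2,1.5],
  [-9.8,3.2,1.5],
  [-9.8,3.2,1.8],
  [-9.8,3.2,2.1],
  [-9.8,3.2,2.3],
], spin=[0,0,0,0,0,0,0,0], jaw=[0,0,0,0,0,0,0,0])

```text
t: 4.0
tool_pos: [512.7, -25.3, 216.2]
tool_rot: [0.638, 0.77, -0.0, -0.0]
contact_force: [-0.3, 0.0, -0.3]
grip_width: 0.003
```

Run:
```python
from h import *
goto(514.1,-28.2,214,np.pi/2+YAW)
a=env.capture("scene");b=env.capture("side")
for c in(a,b):print([(round(d["confidence"],2),[int(v) for v in d["extent"]]) for d in env.look_for(c,"foot1")])
A=a["color"][110:290,260:400]; B=b["color"][130:330,150:290]
o=np.hstack([cv2.resize(A,(400,514)),cv2.resize(B,(360,514))])[:,:,::-1]
cv2.imwrite("pics/c2.png",np.clip(o*1.6,0,255).astype(np.uint8))
```

```text
t 4.0 pos [512.7 -25.3 216.2] F [-0.3  0.  -0.3] dp cm [-0.31  0.09  0.22] spin 0.001 yaw 1.759
[(0.66, [396, 204, 409, 213]), (0.57, [361, 151, 370, 158]), (0.47, [355, 155, 368, 165]), (0.45, [389, 222, 398, 231])]
[(0.7, [159, 260, 174, 277]), (0.69, [253, 337, 270, 355]), (0.64, [206, 249, 220, 263]), (0.59, [204, 261, 218, 277]), (0.51, [194, 281, 211, 297]), (0.51, [143, 291, 165, 303]), (0.48, [195, 294, 205, 310])]
```

View pics/c2.png

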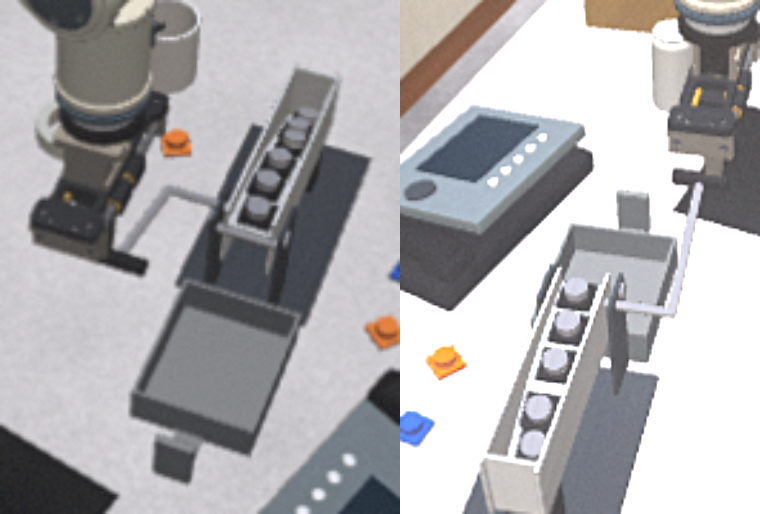

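Request:
send_rows([
  [-0.1,0.1,0.3],
  [-0.2,0.1,0.6],
  [-0.3,0.1,1.0],
  [-0.3,0.1,1.5],
  [-0.3,0.1,1.9],
  [-0.3,0.1,2.2],
  [-0.3,0.1,2.5],
  [-0.3,0.1,2.7],
], spin=[0,0,0,0,0,0,0,0], jaw=[0,0,0,0,0,0,0,0])

```text
t: 4.87
tool_pos: [515.9, -29.5, 190.1]
tool_rot: [0.638, 0.77, 0.0, 0.001]
contact_force: [-0.1, -3.5, 6.8]
grip_width: 0.005
```

```bash
cat > chk.py <<'E'
import sys
from h import *
o=env.observe(); print("t",round(o["t"],2),"z",o["tool_pos"].round(1),"F",o["contact_force"].round(1),"tilt",round(tilt(o["tool_pos"][2]),3))
T=np.array([624.6,30.3]);y=.183
def w(a,b,z): return [T[0]+np.cos(y)*a-np.sin(y)*b,T[1]+np.sin(y)*a+np.cos(y)*b,z]
for n in["scene","side"]:
    c=env.capture(n); f=f"base_{n}.npy"
    im=cv2.GaussianBlur(c["color"],(3,3),0).astype(int)
    import os
    if not os.path.exists(f): np.save(f,im)
    b=np.load(f); m=np.zeros((420,560),np.uint8)
    cv2.fillPoly(m,[proj(c,[w(-55,-70,8),w(55,-70,8),w(55,60,8),w(-55,60,8)]).astype(np.int32)],1)
    d=(np.abs(im-b).max(2)>22)&(m>0)
    k,_,s,ce=cv2.connectedComponentsWithStats(d.astype(np.uint8))
    print(n,"diff px",d.sum(),"of",m.sum(),[(int(s[i,4]),ce[i].round().tolist()) for i in range(1,k) if s[i,4]>12],
     "feet",[(round(e["confidence"],2),[int((e["extent"][0]+e["extent"][2])/2),int((e["extent"][1]+e["extent"][3])/2)]) for e in env.look_for(c,"foot1")])
    save(c,"last_"+n)
E
python3 chk.py
```

```text
t 4.87 z [515.9 -29.5 190.1] F [-0.1 -3.5  6.8] tilt 0.179
scene diff px 0 of 1387 [] feet [(0.67, [353, 173]), (0.57, [349, 184]), (0.56, [395, 226]), (0.49, [369, 141]), (0.47, [361, 152]), (0.47, [404, 206]), (0.46, [321, 158])]
side diff px 0 of 1208 [] feet [(0.72, [208, 266]), (0.69, [155, 297]), (0.59, [219, 241]), (0.59, [213, 252]), (0.51, [262, 344]), (0.46, [202, 281])]
```

Request:
send_rows([
  [0,0,0.1],
  [0,0,0.2],
  [0,0,0.3],
  [0,0,0.45],
  [0,0,0.6],
  [0,0,0.7],
  [0,0,0.8],
  [0,0,0.8],
], spin=[0,0,0,0,0,0,0,0], jaw=[0,0,0,0,0,0,0,0])

```text
t: 5.73
tool_pos: [515.9, -29.5, 182.1]
tool_rot: [0.638, 0.77, 0.0, 0.001]
contact_force: [0.6, -3.3, 5.1]
grip_width: 0.009
```

```bash
python3 chk.py
```

```text
t 5.73 z [515.9 -29.5 182.1] F [ 0.6 -3.3  5.1] tilt 0.237
scene diff px 0 of 1387 [] feet [(0.61, [394, 226]), (0.6, [366, 146]), (0.57, [350, 183]), (0.54, [363, 153]), (0.49, [321, 160]), (0.48, [368, 140]), (0.44, [351, 173])]
side diff px 110 of 1208 [(88, [216.0, 254.0]), (21, [215.0, 247.0])] feet [(0.73, [201, 279]), (0.65, [215, 252]), (0.6, [263, 347]), (0.53, [154, 297]), (0.43, [209, 262]), (0.43, [169, 270])]
```

Request:
send_rows([
  [0,0,0.05],
  [0,0,0.1],
  [0,0,0.15],
  [0,0,0.2],
  [0,0,0.25],
  [0,0,0.3],
  [0,0,0.3],
  [0,0,0.3],
], spin=[0,0,0,0,0,0,0,0], jaw=[0,0,0,0,0,0,0,0])

```text
t: 6.6
tool_pos: [515.9, -29.5, 179.2]
tool_rot: [0.638, 0.77, 0.0, 0.001]
contact_force: [0.2, -3.0, 5.7]
grip_width: 0.002
```

```bash
python3 chk.py
```

```text
t 6.6 z [515.9 -29.5 179.2] F [ 0.2 -3.   5.7] tilt 0.258
scene diff px 0 of 1387 [] feet [(0.67, [394, 226]), (0.61, [364, 153]), (0.52, [350, 182]), (0.44, [353, 173]), (0.42, [366, 145]), (0.4, [356, 162]), (0.38, [320, 160])]
side diff px 147 of 1208 [(25, [215.0, 247.0]), (119, [217.0, 254.0])] feet [(0.67, [215, 252]), (0.64, [170, 270]), (0.59, [153, 298]), (0.56, [199, 279]), (0.54, [219, 240]), (0.53, [209, 263]), (0.52, [264, 347])]
```

Request:
send_rows([
  [0,0,0.05],
  [0,0,0.1],
  [0,0,0.15],
  [0,0,0.2],
  [0,0,0.25],
  [0,0,0.3],
  [0,0,0.3],
  [0,0,0.3],
], spin=[0,0,0,0,0,0,0,0], jaw=[0,0,0,0,0,0,0,0])

```text
t: 7.47
tool_pos: [515.9, -29.5, 176.2]
tool_rot: [0.638, 0.77, 0.0, 0.001]
contact_force: [0.2, -2.1, 5.8]
grip_width: 0.006
```

```bash
python3 chk.py
```

```text
t 7.47 z [515.9 -29.5 176.2] F [ 0.2 -2.1  5.8] tilt 0.279
scene diff px 0 of 1387 [] feet [(0.67, [402, 205]), (0.59, [348, 183]), (0.59, [368, 144]), (0.46, [353, 174]), (0.45, [369, 137]), (0.44, [354, 163])]
side diff px 182 of 1208 [(174, [217.0, 252.0])] feet [(0.7, [263, 347]), (0.66, [209, 261]), (0.59, [167, 269]), (0.57, [154, 295]), (0.42, [218, 240]), (0.42, [200, 276])]
```

Request:
send_rows([
  [0,0,0.05],
  [0,0,0.1],
  [0,0,0.15],
  [0,0,0.2],
  [0,0,0.25],
  [0,0,0.3],
  [0,0,0.3],
  [0,0,0.3],
], spin=[0,0,0,0,0,0,0,0], jaw=[0,0,0,0,0,0,0,0])

```text
t: 8.33
tool_pos: [515.9, -29.4, 173.2]
tool_rot: [0.638, 0.77, 0.0, 0.001]
contact_force: [0.1, -3.1, 5.8]
grip_width: 0.004
```

```bash
python3 chk.py
```

```text
t 8.33 z [515.9 -29.4 173.2] F [ 0.1 -3.1  5.8] tilt 0.301
scene diff px 0 of 1387 [] feet [(0.67, [401, 207]), (0.66, [357, 162]), (0.65, [321, 160]), (0.61, [367, 142]), (0.51, [353, 172]), (0.48, [393, 225]), (0.44, [368, 136]), (0.32, [336, 168])]
side diff px 285 of 1208 [(275, [217.0, 249.0])] feet [(0.66, [168, 270]), (0.66, [152, 295]), (0.62, [262, 345]), (0.35, [314, 340])]
```

Request:
send_rows([
  [0,0,0.05],
  [0,0,0.1],
  [0,0,0.15],
  [0,0,0.2],
  [0,0,0.25],
  [0,0,0.3],
  [0,0,0.3],
  [0,0,0.3],
], spin=[0,0,0,0,0,0,0,0], jaw=[0,0,0,0,0,0,0,0])

```text
t: 9.2
tool_pos: [515.7, -29.2, 170.0]
tool_rot: [0.638, 0.77, 0.0, 0.001]
contact_force: [0.9, -3.6, 4.8]
grip_width: 0.006
```

```bash
python3 chk.py
```

```text
t 9.2 z [515.7 -29.2 170. ] F [ 0.9 -3.6  4.8] tilt 0.324
scene diff px 78 of 1387 [(78, [339.0, 226.0])] feet [(0.62, [368, 135]), (0.6, [395, 225]), (0.59, [355, 163]), (0.57, [353, 172]), (0.53, [337, 224]), (0.5, [403, 205]), (0.44, [321, 159]), (0.39, [362, 149])]
side diff px 302 of 1208 [(282, [217.0, 249.0])] feet [(0.77, [263, 346]), (0.58, [154, 297]), (0.52, [199, 277]), (0.49, [168, 268]), (0.46, [208, 259])]
```

Request:
send_rows([
  [0,0,0.05],
  [0,0,0.1],
  [0,0,0.15],
  [0,0,0.2],
  [0,0,0.25],
  [0,0,0.3],
  [0,0,0.3],
  [0,0,0.3],
], spin=[0,0,0,0,0,0,0,0], jaw=[0,0,0,0,0,0,0,0])

```text
t: 10.07
tool_pos: [515.4, -29.0, 166.9]
tool_rot: [0.638, 0.77, 0.0, 0.0]
contact_force: [0.6, -1.4, 5.9]
grip_width: 0.006
```

```bash
python3 chk.py
```

```text
t 10.07 z [515.4 -29.  166.9] F [ 0.6 -1.4  5.9] tilt 0.347
scene diff px 78 of 1387 [(78, [339.0, 226.0])] feet [(0.61, [355, 164]), (0.52, [352, 171]), (0.48, [321, 160]), (0.44, [370, 135])]
side diff px 308 of 1208 [(281, [217.0, 249.0])] feet [(0.67, [216, 249]), (0.64, [209, 259]), (0.64, [168, 270]), (0.61, [154, 296]), (0.51, [262, 345]), (0.49, [201, 273])]
```

Request:
send_rows([
  [0,0,0.05],
  [0,0,0.1],
  [0,0,0.2],
  [0,0,0.3],
  [0,0,0.4],
  [0,0,0.5],
  [0,0,0.5],
  [0,0,0.5],
], spin=[0,0,0,0,0,0,0,0], jaw=[0,0,0,0,0,0,0,0])

```text
t: 10.93
tool_pos: [515.0, -28.9, 161.6]
tool_rot: [0.638, 0.77, 0.0, 0.0]
contact_force: [1.5, -2.2, 5.1]
grip_width: 0.004
```

Request:
send_rows([
  [0,0,0.05],
  [0,0,0.1],
  [0,0,0.2],
  [0,0,0.3],
  [0,0,0.4],
  [0,0,0.5],
  [0,0,0.5],
  [0,0,0.5],
], spin=[0,0,0,0,0,0,0,0], jaw=[0,0,0,0,0,0,0,0])

```text
t: 11.6
tool_pos: [514.8, -28.9, 156.5]
tool_rot: [0.638, 0.77, -0.0, -0.0]
contact_force: [1.3, -1.0, 4.9]
grip_width: 0.008
```

```bash
python3 chk.py
```

```text
t 11.6 z [514.8 -28.9 156.5] F [ 1.3 -1.   4.9] tilt 0.421
scene diff px 78 of 1387 [(78, [339.0, 226.0])] feet [(0.65, [367, 131]), (0.61, [401, 208]), (0.59, [355, 160]), (0.59, [364, 147]), (0.57, [337, 225]), (0.44, [351, 172]), (0.43, [321, 158]), (0.39, [393, 226]), (0.18, [162, 272])]
side diff px 284 of 1208 [(251, [219.0, 249.0]), (25, [239.0, 248.0])] feet [(0.66, [168, 270]), (0.65, [209, 257]), (0.62, [157, 296]), (0.5, [262, 345])]
```

Request:
send_rows([
  [0,0,0.05],
  [0,0,0.1],
  [0,0,0.15],
  [0,0,0.2],
  [0,0,0.25],
  [0,0,0.3],
  [0,0,0.3],
  [0,0,0.3],
], spin=[0,0,0,0,0,0,0,0], jaw=[0,0,0,0,0,0,0,0])

```text
t: 12.47
tool_pos: [514.8, -28.9, 153.5]
tool_rot: [0.638, 0.77, -0.0, -0.0]
contact_force: [1.4, -1.2, 3.7]
grip_width: 0.001
```

```bash
python3 chk.py
```

```text
t 12.47 z [514.8 -28.9 153.5] F [ 1.4 -1.2  3.7] tilt 0.443
scene diff px 138 of 1387 [(62, [339.0, 226.0]), (76, [328.0, 245.0])] feet [(0.65, [321, 159]), (0.62, [365, 145]), (0.49, [367, 138]), (0.46, [328, 245]), (0.46, [354, 161])]
side diff px 375 of 1208 [(299, [219.0, 248.0]), (28, [242.0, 242.0]), (27, [239.0, 248.0])] feet [(0.61, [154, 296]), (0.57, [262, 346]), (0.55, [199, 262]), (0.55, [166, 270]), (0.45, [208, 254])]
```

Request:
send_rows([
  [0,0,0.1],
  [0,0,0.2],
  [0,0,0.35],
  [0,0,0.5],
  [0,0,0.65],
  [0,0,0.75],
  [0,0,0.8],
  [0,0,0.8],
], spin=[0,0,0,0,0,0,0,0], jaw=[0,0,0,0,0,0,0,0])

```text
t: 13.33
tool_pos: [514.8, -28.7, 145.4]
tool_rot: [0.638, 0.77, 0.0, -0.0]
contact_force: [0.6, 2.1, 3.9]
grip_width: 0.004
```

```bash
python3 chk.py
```

```text
t 13.33 z [514.8 -28.7 145.4] F [0.6 2.1 3.9] tilt 0.501
scene diff px 139 of 1387 [(62, [339.0, 226.0]), (77, [328.0, 245.0])] feet [(0.68, [402, 206]), (0.66, [394, 228]), (0.63, [320, 159]), (0.57, [369, 127]), (0.5, [327, 244]), (0.48, [365, 147]), (0.44, [339, 222]), (0.15, [285, 351])]
side diff px 359 of 1208 [(278, [219.0, 248.0]), (26, [243.0, 242.0]), (30, [239.0, 248.0])] feet [(0.74, [153, 297]), (0.58, [261, 346]), (0.53, [241, 239]), (0.53, [207, 251]), (0.53, [168, 268])]
```

Request:
send_rows([
  [0,0,0.05],
  [0,0,0.1],
  [0,0,0.15],
  [0,0,0.2],
  [0,0,0.25],
  [0,0,0.3],
  [0,0,0.3],
  [0,0,0.3],
], spin=[0,0,0,0,0,0,0,0], jaw=[0,0,0,0,0,0,0,0])

```text
t: 14.2
tool_pos: [514.8, -29.0, 142.5]
tool_rot: [0.638, 0.77, -0.0, -0.0]
contact_force: [0.3, 2.0, 3.7]
grip_width: 0.005
```

```bash
python3 chk.py
```

```text
t 14.2 z [514.8 -29.  142.5] F [0.3 2.  3.7] tilt 0.522
scene diff px 137 of 1387 [(62, [339.0, 226.0]), (75, [328.0, 245.0])] feet [(0.68, [364, 141]), (0.6, [393, 226]), (0.59, [326, 242]), (0.56, [340, 223]), (0.51, [320, 160]), (0.42, [368, 137])]
side diff px 363 of 1208 [(281, [219.0, 248.0]), (26, [243.0, 242.0]), (31, [239.0, 248.0])] feet [(0.61, [169, 270]), (0.61, [262, 348]), (0.6, [153, 296]), (0.58, [241, 240]), (0.4, [213, 244])]
```

Request:
send_rows([
  [0,0,0.05],
  [0,0,0.1],
  [0,0,0.15],
  [0,0,0.2],
  [0,0,0.25],
  [0,0,0.3],
  [0,0,0.3],
  [0,0,0.3],
], spin=[0,0,0,0,0,0,0,0], jaw=[0,0,0,0,0,0,0,0])

```text
t: 15.07
tool_pos: [514.9, -29.0, 139.5]
tool_rot: [0.638, 0.77, -0.0, -0.0]
contact_force: [0.1, 1.1, 4.2]
grip_width: 0.003
```

```bash
python3 chk.py
```

```text
t 15.07 z [514.9 -29.  139.5] F [0.1 1.1 4.2] tilt 0.544
scene diff px 246 of 1387 [(62, [339.0, 226.0]), (184, [332.0, 241.0])] feet [(0.69, [395, 225]), (0.65, [333, 241]), (0.63, [363, 144]), (0.6, [401, 206]), (0.55, [368, 136]), (0.47, [338, 223]), (0.41, [329, 244]), (0.26, [322, 130])]
side diff px 396 of 1208 [(372, [223.0, 247.0])] feet [(0.63, [263, 347]), (0.44, [154, 296]), (0.25, [227, 255])]
```

Request:
send_rows([
  [0,0,0],
  [0,0,0],
  [0,0,0],
  [0,0,0],
  [0,0,0],
  [0,0,0],
  [0,0,0],
  [0,0,0],
], spin=[0,0,0,0,0,0,0,0], jaw=[0,0,0,0,0,0,0,0])

```text
t: 15.93
tool_pos: [514.9, -28.9, 139.6]
tool_rot: [0.638, 0.77, -0.0, 0.0]
contact_force: [-0.1, 2.7, 5.2]
grip_width: 0.004
```

```bash
cat > view.py <<'E'
import sys
from h import *
a=env.capture("scene");b=env.capture("side")
A=a["color"][110:290,260:400]; B=b["color"][130:330,150:290]
o=np.hstack([cv2.resize(A,(400,514)),cv2.resize(B,(360,514))])[:,:,::-1]
cv2.imwrite(f"pics/{sys.argv[1]}.png",np.clip(o*1.6,0,255).astype(np.uint8))
E
python3 chk.py; python3 view.py c3
```

```text
t 15.93 z [514.9 -28.9 139.6] F [-0.1  2.7  5.2] tilt 0.543
scene diff px 247 of 1387 [(62, [339.0, 226.0]), (185, [332.0, 241.0])] feet [(0.65, [365, 144]), (0.63, [319, 159]), (0.61, [332, 239]), (0.59, [340, 223]), (0.53, [394, 225]), (0.5, [370, 126]), (0.49, [325, 244])]
side diff px 394 of 1208 [(371, [223.0, 247.0])] feet [(0.66, [154, 296]), (0.51, [263, 345])]
```

View pics/c3.png

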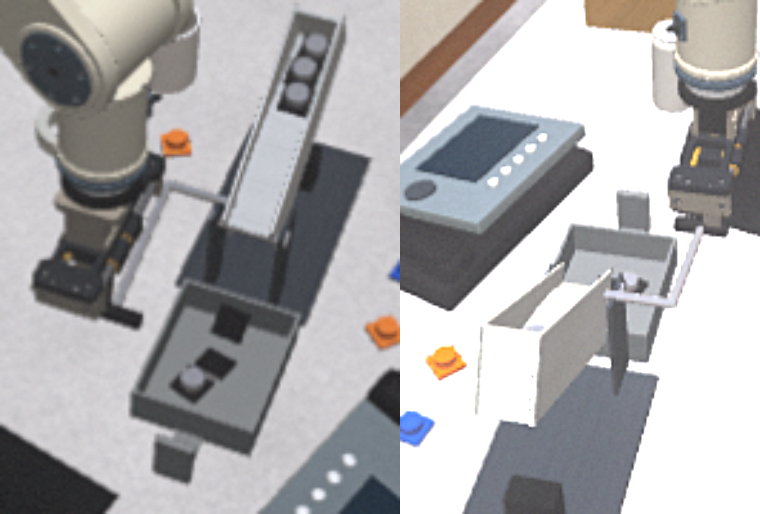

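Three feet are in the tray (crop px 232,325; 215,360; 190,380 on the left half), and three are still at the bin's back. Letting the bin down.

Request:
send_rows([
  [0,0,-0.3],
  [0,0,-0.7],
  [0,0,-1.1],
  [0,0,-1.6],
  [0,0,-2.1],
  [0,0,-2.6],
  [0,0,-3.1],
  [0,0,-3.6],
], spin=[0,0,0,0,0,0,0,0], jaw=[0,0,0,0,0,0,0,0])

```text
t: 16.9
tool_pos: [514.9, -28.6, 176.2]
tool_rot: [0.638, 0.77, 0.0, -0.0]
contact_force: [-1.2, 2.0, 3.2]
grip_width: 0.001
```

Request:
send_rows([
  [0,0,-0.5],
  [0,0,-1.0],
  [0,0,-1.5],
  [0,0,-2.0],
  [0,0,-2.5],
  [0,0,-3.0],
  [0,0,-3.4],
  [0,0,-3.8],
], spin=[0,0,0,0,0,0,0,0], jaw=[0,0,0,0,0,0,0,0])

```text
t: 17.57
tool_pos: [514.9, -28.9, 214.0]
tool_rot: [0.638, 0.77, 0.0, 0.0]
contact_force: [0.6, 1.7, 2.8]
grip_width: 0.005
```

Request:
send_rows([
  [0,0,-0.3],
  [0,0,-0.6],
  [0,0,-1],
  [0,0,-1.5],
  [0,0,-2],
  [0,0,-2.5],
  [0,0,-3],
  [0,0,-3],
], spin=[0,0,0,0,0,0,0,0], jaw=[0,0,0,0,0,0,0,0])

```text
t: 18.23
tool_pos: [515.5, -29.0, 244.8]
tool_rot: [0.638, 0.77, 0.0, 0.001]
contact_force: [0.6, -0.0, -0.7]
grip_width: 0.003
```

```bash
python3 chk.py; python3 view.py c4
python3 - <<'E'
from h import *
T=np.array([624.6,30.3]);y=.183
tx,ty=T+130*np.array([np.sin(y),-np.cos(y)]); print("tab",tx,ty)
goto(tx,ty,235,np.pi/2+y)
E
```

```text
tab 648.2574382777743 -97.52928308542334
t 18.33 pos [515.  -28.9 243.8] F [-0.7  0.1 -0.8] dp cm [-9.22 11.81  0.89] spin 0.004 yaw 1.758Traceback (most recent call last):
  File "chk.py", line 3, in <module>
    o=env.observe(); print("t",round(o["t"],2),"z",o["tool_pos"].round(1),"F",o["contact_force"].round(1),"tilt",round(tilt(o["tool_pos"][2]),3))
                                                                                                                       ~~~~^^^^^^^^^^^^^^^^^^
  File "h.py", line 22, in tilt
    return brentq(lambda q:130+50*np.cos(q)-130*np.sin(q)+9-(z-25+off),-.2,1.1)
    r = _zeros._brentq(f, a, b, xtol, rtol, maxiter, args, full_output, disp)
ValueError: f(a) and f(b) must have different signs
```

View pics/c4.png

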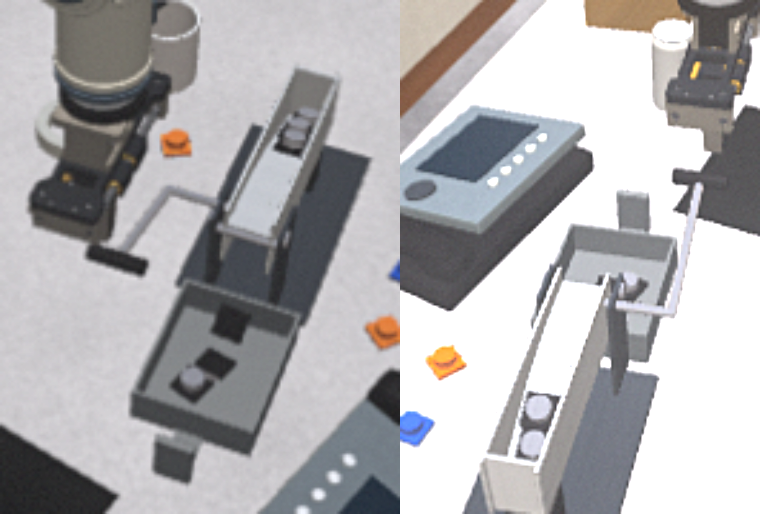

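Request:
send_rows([
  [-1,1.3,0],
  [-2.5,3.2,0],
  [-4.2,5.4,0],
  [-6,7.6,0],
  [-7.6,9.7,0],
  [-8.7,11.1,0.3],
  [-9.2,11.8,0.6],
  [-9.2,11.8,0.9],
], spin=[0,0,0,0,0,0,0,0], jaw=[3.7,3.7,3.7,3.7,3.7,3.7,3.7,3.7])

```text
t: 19.0
tool_pos: [648.8, -98.0, 233.6]
tool_rot: [0.638, 0.77, -0.0, -0.0]
contact_force: [-1.0, -0.2, 0.1]
grip_width: 0.399
```

Request:
send_rows([
  [0,0,1],
  [0,0,3],
  [0,0,5],
  [0,0,7],
  [0,0,9],
  [0,0,10],
  [0,0,10.5],
  [0,0,10.5],
], spin=[0,0,0,0,0,0,0,0], jaw=[3.7,3.7,3.7,3.7,3.7,3.7,3.7,3.7])

```text
t: 19.67
tool_pos: [646.8, -96.9, 128.6]
tool_rot: [0.638, 0.77, -0.001, -0.001]
contact_force: [0.3, 0.4, -0.5]
grip_width: 0.403
```

Run:
```python
from h import *
goto(648.3,-97.5,40,np.pi/2+.183); print(env.observe()["grip_width"]*92)
ims=[]
for n in["wrist","scene","side"]:
    c=env.capture(n)
    T=np.array([624.6,30.3]);y=.183
    W=lambda a,b,z:[T[0]+np.cos(y)*a-np.sin(y)*b,T[1]+np.sin(y)*a+np.cos(y)*b,z]
    im=c["color"][:,:,::-1].copy(); im=np.clip(im*1.6,0,255).astype(np.uint8)
    k=1 if n=="wrist" else 4
    P=proj(c,[W(-20,-125,60),W(20,-125,60),W(20,-135,60),W(-20,-135,60)]);Q=proj(c,[W(-65,-80,45),W(65,-80,45),W(65,80,45),W(-65,80,45)])
    if k==4:
        x0,y0=P.mean(0).astype(int)-[35,50]; x0=int(x0);y0=int(y0)
        im=cv2.resize(im[y0:y0+75,x0:x0+60],None,fx=4,fy=4,interpolation=cv2.INTER_CUBIC)
        P=(P-[x0,y0])*4;Q=(Q-[x0,y0])*4
    for p,col in((P,(0,255,0)),(Q,(0,0,255))): cv2.polylines(im,[p.astype(np.int32)],True,col,1)
    if k==1: im=cv2.resize(im,(400,300))
    ims.append(im)
o=np.zeros((300,880,3),np.uint8);x=0
for im in ims: o[:im.shape[0],x:x+im.shape[1]]=im;x+=im.shape[1]
cv2.imwrite("pics/c5.png",o[:,:800] if x<=800 else cv2.resize(o,(800,273)))
print(x)
```

```text
t 19.67 pos [646.8 -96.9 128.6] F [ 0.3  0.4 -0.5] dp cm [-0.1   0.15  8.86] spin 0.005 yaw 1.758
37.0548288353921
880
```

View pics/c5.png

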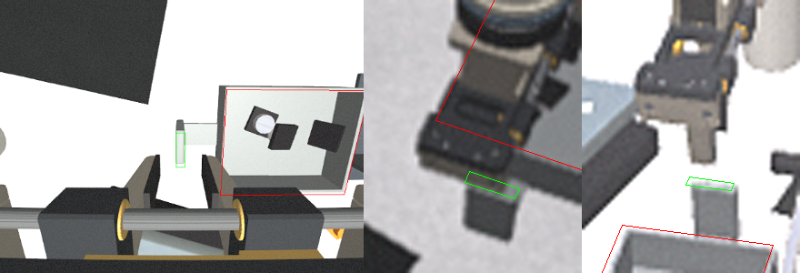

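Wrist view (left third): tab at (181,142), tray edge at x≈220. The jaws straddle the tab; the tab sits a few mm towards the tray's −x from my estimate. I'll correct that and descend.

Request:
send_rows([
  [0,-0.1,1],
  [-0.1,-0.3,2.5],
  [-0.1,-0.3,4],
  [-0.1,-0.3,5.5],
  [-0.1,-0.3,7],
  [-0.1,-0.3,8],
  [-0.1,-0.3,8.6],
  [-0.1,-0.3,8.6],
], spin=[0,0,0,0,0,0,0,0], jaw=[3.7,3.7,3.7,3.7,3.7,3.7,3.7,3.7])

```text
t: 20.48
tool_pos: [644.5, -98.8, 42.4]
tool_rot: [0.638, 0.77, -0.0, -0.001]
contact_force: [0.2, 0.5, 0.1]
grip_width: 0.404
```

Request:
send_rows([
  [0,0,0],
  [0,0,0],
  [0,0,0],
  [0,0,0],
  [0,0,0],
  [0,0,0],
  [0,0,0],
  [0,0,0],
], spin=[0,0,0,0,0,0,0,0], jaw=[2.8,2,1.4,0.8,0.5,0.5,0.5,0.5])

```text
t: 21.15
tool_pos: [645.7, -98.9, 44.3]
tool_rot: [0.638, 0.77, 0.0, 0.0]
contact_force: [-1.5, 0.8, 5.9]
grip_width: 0.104
```

Run:
```python
from h import *
o=env.observe(); p=o["tool_pos"]; print(o["grip_width"]*92)
# drag: tray centre = grip + 130 along tray +y (tray x-offset of grip approx 0)
y=.183; off=130*np.array([-np.sin(y),np.cos(y)])
tx,ty=np.array([501,-270])-off; goto(tx,ty,p[2],np.pi/2+y)
```

```text
9.576783255646566
t 21.15 pos [645.7 -98.9  44.3] F [-1.5  0.8  5.9] dp cm [-2.713e+01 -1.745e+01 -1.000e-02] spin 0.004 yaw 1.758
```

Request:
send_rows([
  [-0.4,0,0],
  [-1.2,0,0],
  [-2.2,-0.1,0],
  [-3.3,-0.3,0],
  [-4.5,-0.6,0],
  [-5.7,-1,0],
  [-6.9,-1.5,0],
  [-8,-2,0],
], spin=[0,0,0,0,0,0,0,0], jaw=[0.5,0.5,0.5,0.5,0.5,0.5,0.5,0.5])

```text
t: 21.82
tool_pos: [641.2, -181.2, 44.3]
tool_rot: [0.638, 0.77, 0.001, 0.0]
contact_force: [1.3, 4.5, 5.7]
grip_width: 0.109
```

Request:
send_rows([
  [-1,-0.7,0],
  [-2,-1.4,0],
  [-3,-2.1,0],
  [-4,-2.8,0],
  [-5,-3.5,0],
  [-6,-4.2,0],
  [-7,-4.9,0],
  [-8,-5.6,0],
], spin=[0,0,0,0,0,0,0,0], jaw=[0.5,0.5,0.5,0.5,0.5,0.5,0.5,0.5])

```text
t: 22.48
tool_pos: [600.8, -270.4, 44.3]
tool_rot: [0.638, 0.77, 0.001, 0.0]
contact_force: [1.6, 4.4, 6.6]
grip_width: 0.106
```

Run:
```python
from h import *
o=env.observe(); p=o["tool_pos"]; print(o["grip_width"]*92)
y=.183; off=130*np.array([-np.sin(y),np.cos(y)])
tx,ty=np.array([501,-270])-off; goto(tx,ty,44,np.pi/2+y)
c=env.capture("scene"); s=env.silhouettes(c,"tray"); print([(d["confidence"],d["extent"]) for d in s]); save(c,"mid")
d=env.look_for(c,"driver")[0]["extent"]; print("driver",ray(c,[(d[0],d[1]),(d[2],d[3])],8).round())
```

```text
9.715362027423371
t 22.48 pos [ 600.8 -270.4   44.3] F [1.6 4.4 6.6] dp cm [-11.11  -9.84   0.02] spin 0.004 yaw 1.758
[(0.92, [274.2, 239.0, 322.3, 317.2])]
driver [[ 383. -499.    8.]
 [ 586. -514.    8.]]
```

View pics/mid.png

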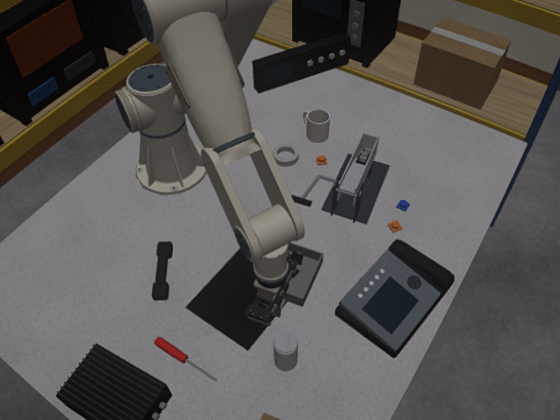

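Request:
send_rows([
  [-0.9,-0.9,0],
  [-1.8,-1.8,0],
  [-2.7,-2.6,0],
  [-3.6,-3.4,0],
  [-4.5,-4.2,0],
  [-5.4,-5,0],
  [-6.2,-5.7,0],
  [-7,-6.3,0],
], spin=[0,0,0,0,0,0,0,0], jaw=[0.5,0.5,0.5,0.5,0.5,0.5,0.5,0.5])

```text
t: 23.3
tool_pos: [551.6, -351.0, 44.3]
tool_rot: [0.638, 0.77, 0.001, 0.0]
contact_force: [2.4, 5.6, 6.7]
grip_width: 0.109
```

Request:
send_rows([
  [-0.8,-0.7,0],
  [-1.6,-1.4,0],
  [-2.3,-2,0],
  [-2.9,-2.6,0],
  [-3.4,-3,0],
  [-3.7,-3.3,0],
  [-3.9,-3.4,0],
  [-3.9,-3.4,0],
], spin=[0,0,0,0,0,0,0,0], jaw=[0.5,0.5,0.5,0.5,0.5,0.5,0.5,0.5])

```text
t: 23.97
tool_pos: [525.2, -395.9, 44.3]
tool_rot: [0.638, 0.77, 0.0, 0.0]
contact_force: [-0.5, 2.0, 8.0]
grip_width: 0.109
```

Request:
send_rows([
  [0,0,0],
  [0,0,0],
  [0,0,0],
  [0,0,0],
  [0,0,0],
  [0,0,0],
  [0,0,0],
  [0,0,0],
], spin=[0,0,0,0,0,0,0,0], jaw=[0.5,1.2,1.8,2.5,3,3.4,3.4,3.4])

```text
t: 24.63
tool_pos: [525.2, -395.3, 43.5]
tool_rot: [0.638, 0.77, -0.0, -0.0]
contact_force: [0.2, 0.0, 0.0]
grip_width: 0.368
```

Request:
send_rows([
  [0,0,-0.3],
  [0,0,-0.8],
  [0,0,-1.6],
  [0,0,-3],
  [0,0,-5],
  [0,0,-8],
  [0,0,-11],
  [0,0,-14],
], spin=[0,0,0,0,0,0,0,0], jaw=[3.4,3.4,3.4,3.4,3.4,3.4,3.4,3.4])

```text
t: 25.3
tool_pos: [525.3, -395.4, 186.4]
tool_rot: [0.638, 0.77, 0.0, 0.0]
contact_force: [0.6, -0.2, -0.6]
grip_width: 0.371
```

Request:
send_rows([
  [0,-1,-1],
  [0,-3,-3],
  [0,-5,-5],
  [0,-8,-6],
  [0,-11,-7],
  [0,-13,-7],
  [0,-14,-7],
  [0,-14,-7],
], spin=[0,0,0,0,0,0,0,0], jaw=[3.4,3.4,3.4,3.4,3.4,3.4,3.4,3.4])

```text
t: 25.97
tool_pos: [385.8, -421.6, 254.1]
tool_rot: [0.639, 0.77, -0.0, 0.0]
contact_force: [-0.1, -0.6, 0.0]
grip_width: 0.373
```

Run:
```python
from h import *
from scipy.optimize import least_squares
goto(400,-400,200)
a=env.capture("scene");b=env.capture("side"); save(a,"fin_s")
x=[]
for n,c in(("scene",a),("side",b)):
    d=env.silhouettes(c,"tray")[0]; print(n,d["confidence"],d["extent"])
    p=np.argwhere(d["region"])[:,::-1]
    x.append((c,p))
    print("bystanders",{k:[[int(v) for v in e["extent"]] for e in env.look_for(c,k)[:1]] for k in["can","handset","driver","mug","tape"]})
# fit tray pose: silhouette IoU of box + tab hull in both views
def W(p,X):
    c_,s_=np.cos(p[2]),np.sin(p[2]);X=np.array(X,float);return np.c_[p[0]+c_*X[:,0]-s_*X[:,1],p[1]+s_*X[:,0]+c_*X[:,1],X[:,2]]
box=[(i,j,k) for i in(-65,65) for j in(-80,80) for k in(0,45)];tab=[(i,j,k) for i in(-20,20) for j in(-135,-125) for k in(0,60)]
def cost(p):
    t=0
    for c,q in x:
        m=np.zeros((420,560),np.uint8);r=np.zeros_like(m);r[q[:,1],q[:,0]]=1
        for g in(box,tab): cv2.fillConvexPoly(m,cv2.convexHull(proj(c,W(p,g)).round().astype(np.int32)),1)
        t+=1-(m&r).sum()/(m|r).sum()
    return t
from scipy.optimize import differential_evolution
r=differential_evolution(cost,[(420,580),(-350,-190),(-.1,.5)],maxiter=25,popsize=10,seed=1)
print(r.x.round(3),r.fun)
A=a["color"][225:365,180:320];B=b["color"][130:330,150:350]
o=np.hstack([cv2.resize(A,(400,400)),cv2.resize(B,(400,400))])[:,:,::-1]
cv2.imwrite("pics/fin.png",np.clip(o*1.7,0,255).astype(np.uint8))
```

```text
t 25.97 pos [ 385.8 -421.6  254.1] F [-0.1 -0.6  0. ] dp cm [1.87 1.8  5.41] spin 0 yaw 1.756
scene 0.84 [211.2, 256.0, 277.2, 339.6]
bystanders {'can': [[277, 331, 297, 367]], 'handset': [[152, 245, 171, 301]], 'driver': [[154, 335, 188, 363]], 'mug': [[305, 108, 333, 144]], 'tape': [[272, 145, 298, 164]]}
side 0.81 [274.8, 156.8, 324.6, 217.0]
bystanders {'can': [[241, 140, 267, 174]], 'handset': [[358, 179, 395, 221]], 'driver': [[322, 157, 350, 169]], 'mug': [[258, 361, 310, 412]], 'tape': [[293, 322, 333, 359]]}
[ 5.01849e+02 -2.69758e+02  1.89000e-01] 0.33886367628228986
```

View pics/fin.png

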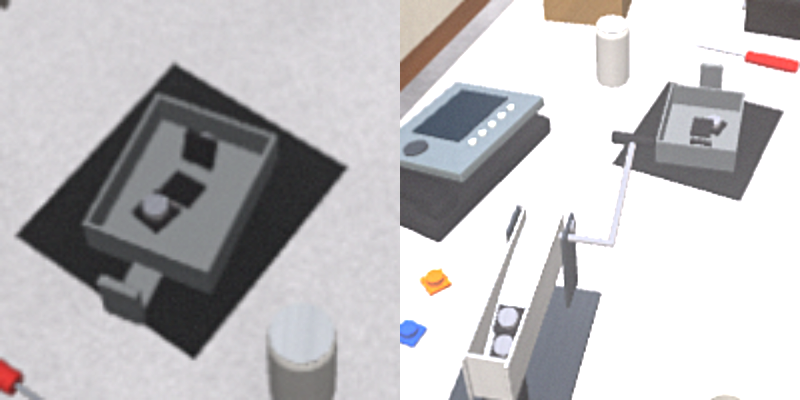

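The tray is centred on the mat at (502,−270), with the mat centre at (501,−270). It holds three feet, at left-half px 200,150; 183,190; 155,210. The bin is at rest, with its three feet at the back and nothing touching.

```bash
python3 -c "
from cell import env
print(env.sign_off())"
```

```text
the job is handed in; nothing more can be done
None
```

The job is done and handed in at about 26 s of the 72 s allowed; no verdict was reported.

**Tipping:** I pressed the lever bar down in small steps, checking the tray with the camera after each one. The feet slid out at tilts of about 0.32, 0.43 and 0.54 rad, close to the intervals given. I held the bin at 0.54 rad and saw three feet in the tray and three still in the bin. Then I let the bin back down to rest.

**Moving the tray:** I gripped the tab and slid the tray along the table without lifting it. I then let go and drew the arm clear.

**Last checks:**
- **Tray position:** the fit puts the tray centre at (502, −270) mm against the mat centre at (501, −270) mm. The overlap in that fit was only moderate, but it agrees with where the gripper let go.
- **Feet and bin:** three feet lie in the tray. Two of the bin's three showed in the last picture. All three showed at full tilt, and the third is hidden behind the back wall at rest. The bin is at rest.
- **Other things on the table:** the mug, can, handset and tape were found within a few pixels of where they started. In the last scene picture the network boxed only part of the screwdriver, but its position in the side picture is unchanged.

One check failed: my measuring script crashed once, right after the bin came down, because the arm had risen beyond the range it could convert. I used the picture instead, and it showed the bin at rest.

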